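# Load the snap-setting press and latch its guard

## Robot

A 6-joint arm with a two-finger parallel gripper is mounted at the origin on the work surface. World frame = base frame: x ahead of the robot, y to its left, z up, the work surface at z = 0. Lengths are in mm, angles in rad, forces in N, time in s.
With the tool pointing down it reaches from about 375 to 900 mm from the base axis. Payload 3.1 kg.
Tool frame: the origin (TCP) lies on the centre line of the jaws, within the pads' length; the fingertips stand 22 mm ahead of it and the grasp point (between the pads) lies 3 mm ahead of it (arm.tip_reach is the distance from the TCP to the fingertips, in mm); z points along the fingers, y is the line along which they close (so a half turn about z gives the same grasp; the last joint's range is limited). The gripper opens to 87 mm and grips with 3 to 60 N. Pads are 19 mm wide; open, the fingers measure 117 mm over their backs; the gripper's body (75 mm by 190 mm) begins 51 mm behind the grasp point.
Start: joints at [1.026, 0.527, 1.433, -0, 1.181, -0.178], TCP at [224.102, 583.417, 244.548] pointing down, gripper open.
Joint ranges: [-3.08, 3.08], [-0.75, 2.2], [0.22, 2.44], [-1.43, 4.57], [0, 2.65], [-2.85, 2.85]. Speed limits (rad/s): [2.79, 2.79, 3.14, 3.14, 3.14, 3.14].

## Interface

Orientations are given as a unit quaternion [x, y, z, w].
In Python, from station import arm gives the robot as it stands.
- The arm moves only by the tool move_arm, never from a script. Its arguments are lists of equal length, an entry for each row: "twist": the turn, a rotation vector about the world's x, y, z in degrees, a list of three; "translation": the shift along the world's x, y, z in cm, a list of three; "gripper": the closure, from 0 (fully open) to 1 (shut). A call has 1 to 5 rows; each row shifts and turns the commanded pose from where the row before left it; what a row does not reach is not made up. A row lasts 1/8 s, in which the tool goes at most 62.5 mm and 10.7 degrees, less where a joint would pass 70% of its speed; a pose out of reach is approached as far as the arm can. A call with a gripper value outside its range is refused whole. The fingers move at their own pace and stop on an object; the grip force is fixed at half the most. Time passes only in rows, so rows that do not move let the fingers close. It gives the time, the measured TCP pose, the force, the opening and the grip force at its end, in the units of the state.
- arm.sense(): the state, without advancing time (a new reading comes with each control period).
- arm.read_camera(name): name is "side" or "top" or "wrist"; returns the picture (400x640x3 uint8, red, green, blue); there is no depth.
- arm.camera_info(name): a dict with "vfov" (degrees; the focal length in pixels is half the picture's height over the tangent of half this angle, whatever the lens; pixels are square), "cx", "cy" (the principal point, pixels), "k1" (the pictures are not rectified: a ray, as slopes to the right and down, at radius r is drawn at 1 + k1 r^2 times it, then the intrinsics apply), "pose" (4x4, takes a point from camera to world coordinates). Camera axes: x right, y up, looking along -z (the intrinsics and any distortion apply to the point x, -y, -z); pixel columns grow to the right and rows downward; lengths in mm; the calibration is good to about 2 mm. A picture is of the moment at which its call begins: read the wrist's pose just before it. camera_info takes no time and is no camera call; for the wrist camera it gives the pose at the moment of the call.
- arm.job_done(): hands the job in; it is judged then, once.
The state is a dict: "clock": time; "joints": joint angles; "qd": joint speeds; "joint_torque": joint torques, N m; "tcp_pos": TCP position; "tool_rot": TCP orientation; "ft_force": force on the tool from outside, world axes, zero at the start; "ft_torque": the same for the moment, N m; "opening": finger opening in mm; "grasp_force": force on a finger pad.
Only numpy, scipy, OpenCV 4.12 (cv2) and the standard library are available. Lean on these libraries where they do the work, as an engineer would, in place of code of your own. Each camera call takes 0.05 s, during which the arm holds its last target. There are 200 camera calls.

## Task

Stand the orange die upright in the middle of the press's round brass anvil and let go of it. Then swing the yellow guard gate shut, pushing until its sprung tongue rides over the strike and snaps in, so that the gate is latched. Leave the other dies and everything else on the bench where they are.

Things in the scene. Friction and masses are not known exactly. Their poses are not given: they have to be found in the camera images.
- press: green bench press, fixed to the table, turned up to 0.2 rad. Origin on the table under the anvil's middle; its x points from the gate to the column at the back, y to the left, z up. Base plate 250 x 240 x 20 high (x -105 to 145). Guard: clear panels 84 high at y +-103, corner posts 14 square and 90 high at x -85 and 130, y +-103; back open, gate in front. All offsets in mm in this frame.
- anvil (a point): middle of the flat top of the press's brass anvil (60 dia), 30 above the table, x = y = 0 of the press.
- ram (a point): lower end of the steel ram (16 dia), right over the anvil, 166 above the table, under the press's arm: 44 wide, x -10 to 138, underside 180, top 230. A gripper pointing straight down does not fit there: come from the gate side leaning back about 40 degrees, fingers forward and down. Column at x 92 to 138. Lever at the arm's left (y 40), up to 322 at x 134.
- gate (a joint): yellow guard gate's angle, rad: 0 = shut at its stop, grows as it swings out towards the robot, 1.3 = wide open. Stays where left (friction 0.06 N m). From 0.13 down the tongue rides on the strike and resists, from 4 up to about 12 N at the push block; near 0.01 it springs out behind the strike; the gate then has play from 0 to 0.012.
- gate_hinge (a point): gate's upright hinge line, at x -85, y 95 of the press, point 58 above the table. At angle q the gate runs from here along the press's (-sin q, -cos q); its outer face, the one to push, looks along (-cos q, sin q). Sheet 6 thick (+-3 about the hinge line), 10 to 176 from the hinge, 26 to 90 above the table.
- gate_push (a point): middle of the face of the black push block (44 wide, 44 high, 22 thick) on the gate's outer side: 135 along from the hinge line, 58 above the table, 25 out from the gate's mid-plane. Push here, square to the gate.
- tongue (a joint): sprung steel latch tongue in the gate's free end, slides along the gate, m: 0 = fully out (11 mm past the gate's end), grows to 0.0095 pushed in (2 N to start, 5 N fully in). Leading face slopes 30 degrees, back is square. The strike is a steel pin, 6 dia, on the right front post. Latched = gate shut and tongue out.
- die_orange: orange die, standing upright on the table: round steel foot 40 dia x 10 high, then a plain orange cylinder 30 dia up to 52, tapering to 22 dia at the top, 60 high; about 0.15 kg (0.1 to 0.2). Origin: centre of the underside, z up; it is round about z.
- die_blue: blue die, same shape and size as the orange one; not wanted. Origin: centre of the underside.
- die_white: white die, same shape and size as the orange one; not wanted. Origin: centre of the underside.
- cone: blue thread cone standing on the table, 68 dia at the foot, 125 high. Origin: centre of the underside.
- jar: glass jar with red cap, 64 dia, 85 high. Origin: centre of the underside.
- tin: open aluminium cup, 72 dia, 50 high. Origin: centre of the underside.
- mug: blue mug, 80 dia, 90 high. Origin: centre of the underside.
- driver: screwdriver lying flat on the table. Origin: on its underside, near the middle of its length.
There are look-alikes about, which are no part of the job. Several things have the shape of the die_orange; the one meant has the colours described above.

How it is judged:
By the outcome, as a careful person would: the job done as asked, in the order asked, and still so for the second after the job is handed in, with the robot touching nothing.
It also fails if it takes over 58 s, if anything falls off the work surface, if the arm or the gripper's body presses on something with over 40 N, if the wrist force passes 120 N, or if a joint passes its speed limit or range.

## Working session

There is one attempt and no reset: what is moved stays moved. The work goes in short steps, Python scripts to look and compute and a tool call to move; the robot and the scene stay as the last step left them, time stands still between calls to the robot, and variables do not carry over. Pictures are saved under pics/ and viewed, at most 10 in all, crops included, and the job is handed in when it is done.

Besides the shell and the picture viewer there is one more tool, called after "Request:" by a JSON object that holds its "fn" and its "kwargs". move_arm: Moves the arm, as the interface text tells. Its arguments: {"type":"object","properties":{"twist":{"type":"array","items":{"type":"array","items":{"type":"number"}}},"translation":{"type":"array","items":{"type":"array","items":{"type":"number"}}},"gripper":{"type":"array","items":{"type":"number"}}},"required":["twist","translation","gripper"]}

```bash
mkdir -p pics; ls; cat > h.py <<'E'
import numpy as np, cv2
from station import arm
def snap(n,f=None):
    I=arm.camera_info(n); im=arm.read_camera(n)
    if f: cv2.imwrite('pics/'+f,im[:,:,::-1])
    return im,I
def ray(I,u,v):
    f=200/np.tan(np.radians(I['vfov'])/2)
    x,y=(u-I['cx'])/f,(v-I['cy'])/f
    a,b=x,y
    for _ in range(20):
        s=1+I['k1']*(a*a+b*b); a,b=x/s,y/s
    P=np.array(I['pose']); d=P[:3,:3]@np.array([a,-b,-1.]); return P[:3,3],d/np.linalg.norm(d)
def onz(I,u,v,z):
    o,d=ray(I,u,v); return o+d*(z-o[2])/d[2]
def proj(I,p):
    P=np.array(I['pose']); c=P[:3,:3].T@(np.array(p,float)-P[:3,3])
    a,b=c[0]/-c[2],-c[1]/-c[2]; s=1+I['k1']*(a*a+b*b); f=200/np.tan(np.radians(I['vfov'])/2)
    return np.array([I['cx']+f*a*s,I['cy']+f*b*s])
def two(I1,p1,I2,p2):
    o1,d1=ray(I1,*p1);o2,d2=ray(I2,*p2)
    t=np.linalg.lstsq(np.c_[d1,-d2],o2-o1,rcond=None)[0]
    a,b=o1+t[0]*d1,o2+t[1]*d2; return (a+b)/2,np.linalg.norm(a-b)
E
python3 - <<'E'
from h import *
for n in('top','side'):
    im,I=snap(n,n+'0.png'); print(n,{k:np.round(v,3).tolist() for k,v in I.items()})
print({k:np.round(v,3).tolist() for k,v in arm.sense().items()})
E
```

```text
pics
top {'vfov': 42.879, 'cx': 315.782, 'cy': 194.726, 'k1': -0.041, 'pose': [[-0.008, 0.996, -0.086, 433.785], [-1.0, -0.008, 0.002, -10.488], [0.001, 0.086, 0.996, 1464.328], [0.0, 0.0, 0.0, 1.0]]}
side {'vfov': 42.739, 'cx': 312.239, 'cy': 203.808, 'k1': -0.022, 'pose': [[0.786, 0.359, -0.503, -173.122], [-0.618, 0.474, -0.627, -941.261], [0.013, 0.804, 0.595, 1001.11], [0.0, 0.0, 0.0, 1.0]]}
{'clock': 0.1, 'joints': [1.026, 0.528, 1.434, -0.0, 1.181, -0.178], 'qd': [0.001, -0.003, -0.0, 0.0, -0.002, -0.002], 'joint_torque': [-0.0, -44.098, -17.715, 0.063, 0.053, -0.0], 'tcp_pos': [223.784, 582.906, 243.668], 'tool_rot': [0.182, 0.983, -0.001, -0.0], 'ft_force': [0.134, 0.687, -0.443], 'ft_torque': [-0.012, 0.019, -0.038], 'grasp_force': 0.0, 'opening': 87.045}
```

View pics/top0.png

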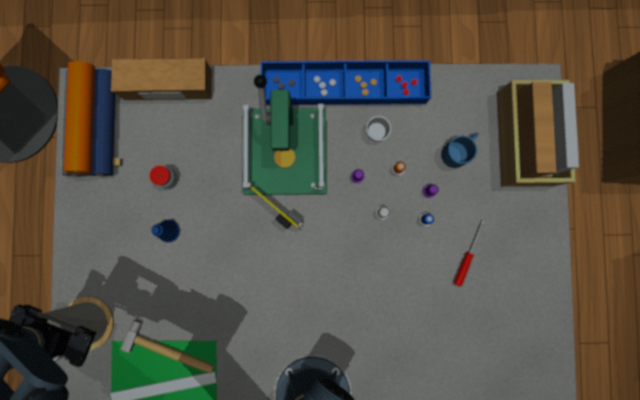

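View pics/side0.png

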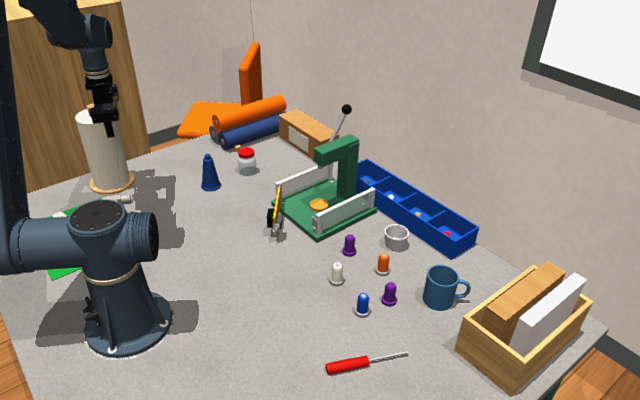

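The top view shows the orange die at (400,167). It could be confused with the purple ones at (358,175) and (431,190), white at (383,212), blue at (428,218), the orange roll at (80,118), the stool at the left edge (0,75) and the brass anvil at (285,157). In the side view the die is at (383,263). By the description I choose (400,167) and check it in a close crop.

```bash
python3 - <<'E'
from h import *
im=cv2.imread('pics/top0.png'); c=im[60:240,235:445]
cv2.imwrite('pics/crop.png',cv2.resize(c,None,fx=3.3,fy=3.3,interpolation=cv2.INTER_CUBIC))
s=cv2.imread('pics/side0.png')
T,S=arm.camera_info('top'),arm.camera_info('side')
def cen(img,lo,hi,box):
    x0,y0,x1,y1=box; h=cv2.cvtColor(img[y0:y1,x0:x1],cv2.COLOR_BGR2HSV); m=cv2.inRange(h,lo,hi)
    p=np.argwhere(m); return p[:,::-1].mean(0)+[x0,y0],len(p),p.min(0)[::-1]+[x0,y0],p.max(0)[::-1]+[x0,y0]
a=cen(im,(5,120,80),(20,255,255),(385,150,415,185)); b=cen(s,(5,150,80),(18,255,255),(365,245,400,285))
print(a,b); print(two(T,a[0],S,b[0]), onz(T,*a[0],45))
a=cen(im,(15,120,80),(30,255,255),(270,145,300,168)); b=cen(s,(12,120,80),(30,255,255),(305,195,332,212))
print(a,b,onz(T,*a[0],30),onz(S,*b[0],30))
g=cen(im,(22,120,80),(35,255,255),(245,180,310,235));print(g)
h=cv2.cvtColor(im[180:235,245:310],cv2.COLOR_BGR2HSV); m=cv2.inRange(h,(22,120,80),(35,255,255)); p=np.argwhere(m)[:,::-1]+[245,180]
w=np.array([onz(T,*q,85) for q in p])[:,:2]; v=np.linalg.svd(w-w.mean(0))[2][0]; t=(w-w.mean(0))@v
print('gate ends',w.mean(0)+v*t.min(),w.mean(0)+v*t.max(),v)
h=cv2.cvtColor(im[95:200,235:335],cv2.COLOR_BGR2HSV); m=cv2.inRange(h,(55,70,30),(90,255,255)); p=np.argwhere(m)[:,::-1]+[235,95]
hu=cv2.convexHull(p.astype(np.int32))[:,0]; print(hu.tolist())
E
```

```text
(array([399.56363636, 166.58181818]), 55, array([396, 162]), array([404, 171])) (array([382.85093168, 262.77639752]), 161, array([378, 253]), array([388, 271]))
(array([ 635.00401647, -251.65831806,   30.20755177]), np.float64(1.9610691682880794)) [ 633.70340665 -249.79108021   45.        ]
(array([284.34754098, 157.92131148]), 305, array([274, 149]), array([294, 167])) (array([318.42708333, 204.20833333]), 192, array([310, 198]), array([328, 210])) [663.09828141  75.21465402  30.        ] [662.3952853   69.78899504  30.        ]
(array([274.22285714, 206.44571429]), 175, array([251, 187]), array([297, 226]))
gate ends [575.45584985 162.60791758] [468.44638195  37.85431917] [-0.65106425 -0.75902263]
[[326, 192], [325, 193], [271, 194], [266, 194], [244, 193], [243, 191], [243, 190], [249, 118], [251, 110], [252, 109], [271, 95], [288, 95], [325, 109], [326, 163]]
```

View pics/crop.png

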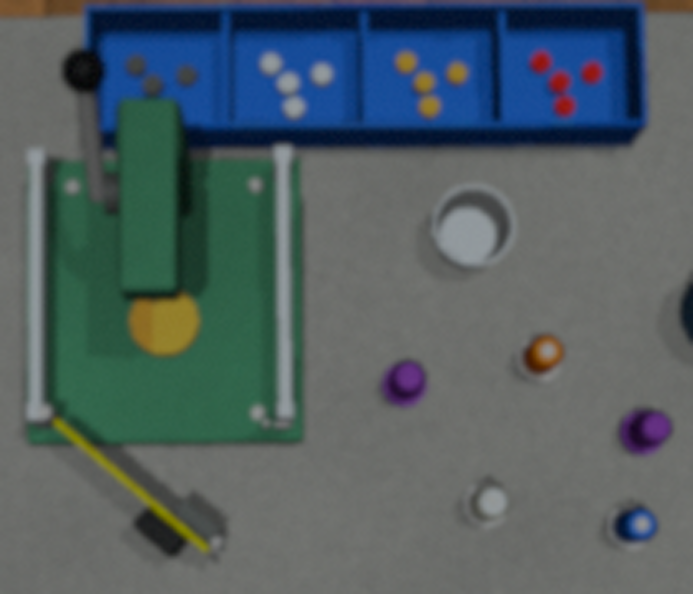

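The crop confirms the orange die, with its orange body and light steel foot at crop (543,355). The gate is half open over the left front, with its block on the outer side at crop (160,530). Moving now.

Request:
{"fn": "move_arm", "kwargs": {"twist": [[0, 0, 9.5], [0, 0, 0], [0, 0, 0], [0, 0, 0], [0, 0, 0]], "translation": [[2.7, -5.5, 0], [2.7, -5.5, 0], [2.7, -5.5, 0], [2.7, -5.5, 0], [2.7, -5.5, 0]], "gripper": [0, 0, 0, 0, 0]}}

```text
clock: 0.72
tcp_pos: [359.6, 306.7, 244.4]
tool_rot: [0.1, 0.995, -0.0, 0.0]
ft_force: [0.8, 0.4, 0.5]
opening: 87.2
grasp_force: 0.0
```

Request:
{"fn": "move_arm", "kwargs": {"twist": [[0, 0, 0], [0, 0, 0], [0, 0, 0], [0, 0, 0], [0, 0, 0]], "translation": [[2.7, -5.5, 0], [2.7, -5.5, 0], [2.7, -5.5, 0], [2.7, -5.5, 0], [2.7, -5.5, 0]], "gripper": [0, 0, 0, 0, 0]}}

```text
clock: 1.35
tcp_pos: [494.6, 31.5, 244.4]
tool_rot: [0.101, 0.995, 0.0, -0.0]
ft_force: [1.1, 0.9, 0.5]
opening: 86.8
grasp_force: 0.0
```

Request:
{"fn": "move_arm", "kwargs": {"twist": [[0, 0, 0], [-2, -9.8, 0], [-2, -9.8, 0], [-2, -9.8, 0], [-2, -9.8, 0]], "translation": [[2.7, -5.5, 0], [2.7, -5.5, 0], [2.7, -5.5, 0], [2.7, -5.5, 0], [2.2, -5.5, 0]], "gripper": [0, 0, 0, 0, 0]}}

```text
clock: 1.98
tcp_pos: [613.3, -201.0, 243.4]
tool_rot: [0.091, 0.952, -0.016, 0.291]
ft_force: [0.3, 1.1, -0.3]
opening: 87.0
grasp_force: 0.0
```

```bash
cat >> h.py <<'E'
from scipy.spatial.transform import Rotation as Ro
def st():
    s=arm.sense(); R=Ro.from_quat(s['tool_rot']).as_matrix(); p=np.array(s['tcp_pos'])
    print('t',round(s['clock'],2),'tcp',p.round(1),'grasp',(p+3*R[:,2]).round(1),'tip',(p+22*R[:,2]).round(1),'z',R[:,2].round(3),'y',R[:,1].round(3),'open',round(s['opening'],1),'gf',round(s['grasp_force'],1),'F',np.round(s['ft_force'],1))
    return s,p,R
E
python3 - <<'E'
from h import *
st()
T=arm.camera_info('top')
for n,(x,y) in dict(LB=(36,152),LF=(40,411),RB=(283,150),RF=(286,411)).items():
    print(n,onz(T,235+x/3.3,60+y/3.3,90).round(1))
for n,uv in dict(p1=(358,175),p2=(431,190),w=(383,212),b=(428,218)).items(): print(n,onz(T,*uv,50).round(0))
im,I=snap('wrist','w1.png'); print(np.round(I['pose'],3).tolist(),I['vfov'],proj(I,[635,-251,30]))
E
```

```text
t 1.98 tcp [ 613.3 -201.   243.4] grasp [ 615.  -201.2  240.9] tip [ 625.5 -202.8  225.1] z [ 0.552 -0.084 -0.83 ] y [0.183 0.983 0.022] open 87.0 gf 0.0 F [ 0.3  1.1 -0.3]
LB [798.8 177.3  90. ]
LF [581.3 172.9  90. ]
RB [798.7 -28.9  90. ]
RF [579.7 -29.5  90. ]
p1 [ 610. -132.   50.]
p2 [ 566. -336.   50.]
w [ 506. -200.   50.]
b [ 488. -325.   50.]
[[0.181, -0.619, -0.765, 470.211], [0.983, 0.131, 0.127, -176.566], [0.021, -0.775, 0.632, 315.182], [0.0, 0.0, 0.0, 1.0]] 64.67307017792096 [273.48398117  89.92982118]
```

View pics/w1.png

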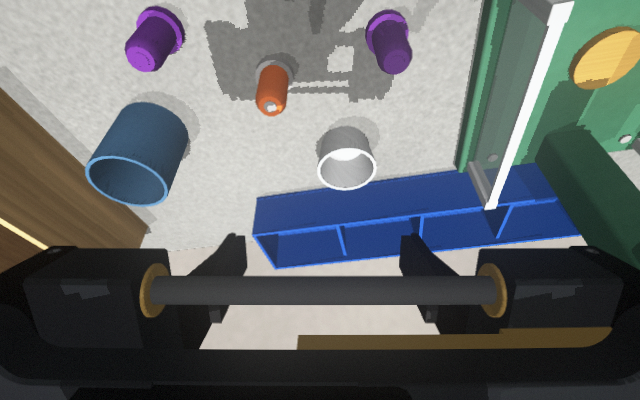

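The wrist view shows the orange die at (272,90), matching the predicted (273,90), with purple dies at (155,40) and (390,42). The last move fell short on tilt and travel, so I'm finishing the approach.

Request:
{"fn": "move_arm", "kwargs": {"twist": [[-1.3, -3.1, 0], [-1.2, -3.1, 0], [0, 0, 0], [0, 0, 0], [0, 0, 0]], "translation": [[0.5, -1.3, -2], [0.5, -1.3, -2], [0.5, -1.3, -4], [0.4, -1.1, -4.1], [0, 0, 0]], "gripper": [0, 0, 0, 0, 0]}}

```text
clock: 2.65
tcp_pos: [659.2, -243.4, 154.5]
tool_rot: [0.095, 0.947, -0.032, 0.304]
ft_force: [0.8, 0.8, -0.7]
opening: 87.1
grasp_force: 0.0
```

```bash
python3 - <<'E'
from h import *
st(); im,I=snap('wrist','w2.png')
h=cv2.cvtColor(im,cv2.COLOR_RGB2HSV); m=cv2.inRange(h,(4,150,60),(13,255,255))
n,l,s,c=cv2.connectedComponentsWithStats(m)
for i in range(1,n):
    if s[i,4]>200: print(s[i],c[i])
print(proj(I,[635,-251,60]),proj(I,[635,-251,0]))
E
```

```text
t 2.65 tcp [ 659.2 -243.4  154.5] grasp [ 660.9 -243.7  152.1] tip [ 671.8 -246.   136.6] z [ 0.571 -0.118 -0.813] y [ 0.199  0.98  -0.003] open 87.1 gf 0.0 F [ 0.8  0.8 -0.7]
[ 282   51   45   76 2553] [304.70701136  85.64629847]
[304.4737289  115.15406193] [307.66159036  64.40144311]
```

View pics/w2.png

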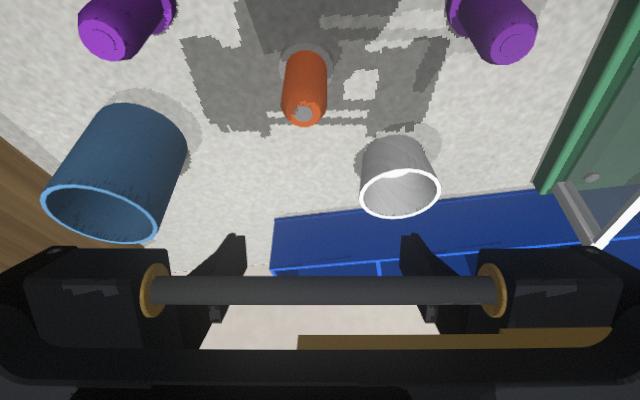

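The die's top is at (305,114) in the wrist picture, against a predicted (304,115), so its position holds. The tilt is lagging, so I'm checking the joints.

```bash
python3 - <<'E'
from h import *
s,p,R=st(); print(np.round(s['joints'],3),np.round(s['qd'],3))
E
```

```text
t 2.7 tcp [ 659.1 -243.2  155.9] grasp [ 660.8 -243.5  153.5] tip [ 671.7 -245.8  138. ] z [ 0.572 -0.119 -0.812] y [ 0.198  0.98  -0.004] open 86.8 gf 0.0 F [ 0.8  0.1 -0.5]
[-0.606  0.626  1.766  0.962  0.282 -2.852] [-0.001 -0.043  0.01   0.008  0.001 -0.01 ]
```

Joint 6 is at its limit because the tool lines up with the forearm. I need to get joint 4 round to its other branch, so I spin the tool half a turn about its own axis, finish the tilt, then spin again.

Request:
{"fn": "move_arm", "kwargs": {"twist": [[5.15, -1.07, -7.31], [5.15, -1.07, -7.31], [5.15, -1.07, -7.31], [5.15, -1.07, -7.31], [5.15, -1.07, -7.31]], "translation": [[0, 0, 0.5], [0, 0, 0.5], [0, 0, 0.5], [0, 0, 0.5], [0, 0, 0.5]], "gripper": [0, 0, 0, 0, 0]}}

```text
clock: 3.32
tcp_pos: [659.0, -243.2, 184.1]
tool_rot: [0.452, 0.837, 0.087, 0.295]
ft_force: [0.6, 0.3, 0.0]
opening: 87.2
grasp_force: 0.0
```

Request:
{"fn": "move_arm", "kwargs": {"twist": [[5.15, -1.07, -7.31], [5.15, -1.07, -7.31], [5.15, -1.07, -7.31], [5.15, -1.07, -7.31], [5.15, -1.07, -7.31]], "translation": [[0, 0, 0], [0, 0, 0], [0, 0, 0], [0, 0, 0], [0, 0, 0]], "gripper": [0, 0, 0, 0, 0]}}

```text
clock: 3.95
tcp_pos: [659.0, -243.3, 184.0]
tool_rot: [0.738, 0.601, 0.193, 0.238]
ft_force: [0.5, 1.0, 0.7]
opening: 87.1
grasp_force: 0.0
```

Request:
{"fn": "move_arm", "kwargs": {"twist": [[5.15, -1.07, -7.31], [5.15, -1.07, -7.31], [5.15, -1.07, -7.31], [5.15, -1.07, -7.31], [5.15, -1.07, -7.31]], "translation": [[0, 0, 0], [0, 0, 0], [0, 0, 0], [0, 0, 0], [0, 0, 0]], "gripper": [0, 0, 0, 0, 0]}}

```text
clock: 4.58
tcp_pos: [659.0, -243.3, 183.9]
tool_rot: [0.912, 0.273, 0.269, 0.145]
ft_force: [0.8, -0.6, 0.3]
opening: 87.3
grasp_force: 0.0
```

```bash
python3 - <<'E'
from h import *
s,p,R=st(); print(np.round(s['joints'],3),np.round(s['qd'],3))
E
```

```text
t 4.58 tcp [ 659.  -243.3  183.9] grasp [ 660.7 -243.6  181.5] tip [ 671.6 -245.9  166.1] z [ 0.57  -0.118 -0.813] y [ 0.419 -0.809  0.412] open 87.3 gf 0.0 F [ 0.8 -0.6  0.3]
[-0.606  0.579  1.749  0.797  0.324 -0.317] [-0.003 -0.     0.     0.006  0.004  1.242]
```

Request:
{"fn": "move_arm", "kwargs": {"twist": [[5.15, -1.07, -7.31], [5.15, -1.07, -7.31], [5.15, -1.07, -7.31], [5.15, -1.07, -7.31], [5.15, -1.07, -7.31]], "translation": [[-0.5, -0.1, -0.5], [-0.5, -0.1, -0.5], [-0.5, -0.2, -0.5], [-0.5, -0.2, -0.5], [-0.6, -0.1, -0.5]], "gripper": [0, 0, 0, 0, 0]}}

```text
clock: 5.2
tcp_pos: [633.1, -250.5, 158.9]
tool_rot: [0.947, -0.097, 0.305, 0.03]
ft_force: [-0.2, -0.7, -1.3]
opening: 87.0
grasp_force: 0.0
```

Request:
{"fn": "move_arm", "kwargs": {"twist": [[-0.2, -1, 0], [-0.2, -1, 0], [-0.2, -1, 0], [-0.2, -1, 0], [-0.2, -1, 0]], "translation": [[0, 0, -0.5], [0, 0, -0.5], [0, 0, -0.5], [0, 0, -0.5], [0, 0, -0.5]], "gripper": [0, 0, 0, 0, 0]}}

```text
clock: 5.82
tcp_pos: [633.4, -250.5, 134.0]
tool_rot: [0.932, -0.093, 0.347, 0.035]
ft_force: [-0.4, 0.4, 0.3]
opening: 87.3
grasp_force: 0.0
```

```bash
python3 - <<'E'
from h import *
s,p,R=st(); print(np.round(s['joints'],3),np.round(s['qd'],3))
E
```

```text
t 5.83 tcp [ 633.4 -250.5  134. ] grasp [ 635.4 -250.9  131.8] tip [ 647.5 -253.4  117.4] z [ 0.641 -0.13  -0.756] y [-0.198 -0.98   0.001] open 87.3 gf 0.0 F [-0.4  0.4  0.3]
[-0.666  0.665  1.883  1.779  0.305 -0.583] [-0.028  0.109  0.099  1.063  0.116 -1.095]
```

Request:
{"fn": "move_arm", "kwargs": {"twist": [[5.77, -1.17, -6.8], [5.77, -1.17, -6.8], [5.77, -1.17, -6.8], [5.77, -1.17, -6.8], [5.77, -1.17, -6.8]], "translation": [[0, 0, 0], [0, 0, 0], [0, 0, 0], [0, 0, 0], [0, 0, 0]], "gripper": [0, 0, 0, 0, 0]}}

```text
clock: 6.45
tcp_pos: [633.5, -250.5, 134.2]
tool_rot: [0.825, -0.444, 0.334, -0.102]
ft_force: [-0.9, 0.2, 0.7]
opening: 86.9
grasp_force: 0.0
```

Request:
{"fn": "move_arm", "kwargs": {"twist": [[5.77, -1.17, -6.8], [5.77, -1.17, -6.8], [5.77, -1.17, -6.8], [5.77, -1.17, -6.8], [5.77, -1.17, -6.8]], "translation": [[0, 0, 0], [0, 0, 0], [0, 0, 0], [0, 0, 0], [0, 0, 0]], "gripper": [0, 0, 0, 0, 0]}}

```text
clock: 7.08
tcp_pos: [633.5, -250.5, 134.2]
tool_rot: [-0.592, 0.726, -0.27, 0.223]
ft_force: [0.4, 0.3, -0.3]
opening: 87.0
grasp_force: 0.0
```

Request:
{"fn": "move_arm", "kwargs": {"twist": [[5.77, -1.17, -6.8], [5.77, -1.17, -6.8], [5.77, -1.17, -6.8], [5.77, -1.17, -6.8], [5.77, -1.17, -6.8]], "translation": [[0, 0, 0], [0, 0, 0], [0, 0, 0], [0, 0, 0], [0, 0, 0]], "gripper": [0, 0, 0, 0, 0]}}

```text
clock: 7.7
tcp_pos: [633.5, -250.5, 134.2]
tool_rot: [-0.269, 0.897, -0.165, 0.31]
ft_force: [0.3, 0.5, 0.3]
opening: 87.1
grasp_force: 0.0
```

Request:
{"fn": "move_arm", "kwargs": {"twist": [[5.77, -1.17, -6.8], [5.77, -1.17, -6.8], [5.77, -1.17, -6.8], [5.77, -1.17, -6.8], [5.77, -1.17, -6.8]], "translation": [[0, 0, -0.2], [0, 0, -0.3], [0, 0, -0.5], [0, 0, -0.5], [0, 0, -0.5]], "gripper": [0, 0, 0, 0, 0]}}

```text
clock: 8.32
tcp_pos: [633.6, -250.6, 114.1]
tool_rot: [0.094, 0.931, -0.034, 0.35]
ft_force: [0.5, 0.3, 0.5]
opening: 86.9
grasp_force: 0.0
```

```bash
python3 - <<'E'
from h import *
s,p,R=st(); print(np.round(s['joints'],3),np.round(s['qd'],3))
E
```

```text
t 8.32 tcp [ 633.6 -250.6  114.1] grasp [ 635.5 -251.   111.8] tip [ 647.8 -253.5   97.5] z [ 0.646 -0.13  -0.752] y [0.2   0.98  0.002] open 86.9 gf 0.0 F [0.5 0.3 0.5]
[-0.667  0.706  1.893  1.939  0.324  2.394] [0.002 0.08  0.01  0.27  0.028 0.962]
```

Request:
{"fn": "move_arm", "kwargs": {"twist": [[0, 0, 0], [0, 0, 0], [0, 0, 0], [0, 0, 0], [0, 0, 0]], "translation": [[0, 0, -1.6], [0, 0, -1.6], [-0.05, 0, -1.6], [0, 0, -1.3], [0, 0, -1]], "gripper": [0, 0, 0, 0, 0]}}

```text
clock: 8.95
tcp_pos: [633.2, -250.8, 42.6]
tool_rot: [0.092, 0.932, -0.035, 0.35]
ft_force: [-0.0, 0.1, 0.1]
opening: 87.0
grasp_force: 0.0
```

Request:
{"fn": "move_arm", "kwargs": {"twist": [[0, 0, 0], [0, 0, 0], [0, 0, 0], [0, 0, 0], [0, 0, 0]], "translation": [[0, 0, 0], [0, 0, 0], [0, 0, 0], [0, 0, 0], [0, 0, 0]], "gripper": [0.5, 1, 1, 1, 1]}}

```text
clock: 9.57
tcp_pos: [633.0, -251.3, 41.3]
tool_rot: [0.092, 0.932, -0.035, 0.349]
ft_force: [0.4, 0.4, -0.2]
opening: 44.6
grasp_force: 0.0
```

Request:
{"fn": "move_arm", "kwargs": {"twist": [[0, 0, 0], [0, 0, 0], [0, 0, 0], [0, 0, 0], [0, 0, 0]], "translation": [[0, 0, 0], [0, 0, 0], [0, 0, 0], [0, 0, 0.5], [0, 0, 1]], "gripper": [1, 1, 1, 1, 1]}}

```text
clock: 10.2
tcp_pos: [632.2, -250.9, 55.4]
tool_rot: [0.093, 0.932, -0.035, 0.348]
ft_force: [0.3, -0.3, -3.6]
opening: 29.0
grasp_force: 30.0
```

```bash
python3 - <<'E'
from h import *
s,p,R=st(); print(np.round(s['joints'],3)); im,I=snap('wrist','w3.png')
E
```

```text
t 10.2 tcp [ 632.2 -250.9   55.4] grasp [ 634.1 -251.3   53.1] tip [ 646.3 -253.7   38.7] z [ 0.642 -0.129 -0.756] y [ 0.197  0.98  -0.001] open 29.0 gf 30.0 F [ 0.3 -0.3 -3.6]
[-0.669  0.824  1.9    2.225  0.383  2.084]
```

View pics/w3.png

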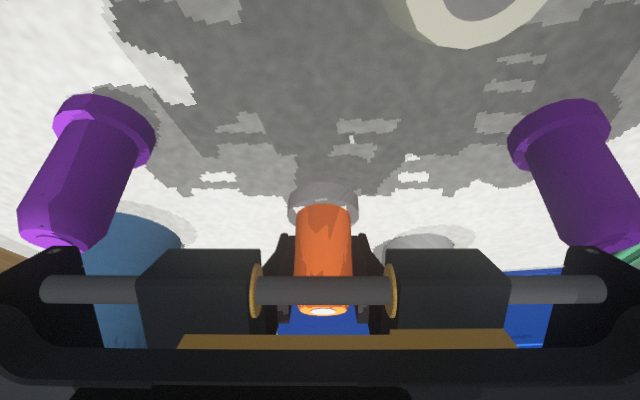

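The die is held upright and clear of the table (about (323,250)), with the neighbouring dies untouched. Before carrying it I fit the arm geometry from the recorded poses, to stay clear of the wrist singularity.

```bash
cat > kin.py <<'E'
from h import *
from scipy.optimize import least_squares
D=[([1.026,.528,1.434],[223.8,582.9,243.7],[0,0,-1]),([-.606,.626,1.766],[659.1,-243.2,155.9],[.572,-.119,-.812]),
([-.606,.579,1.749],[659,-243.3,183.9],[.570,-.118,-.813]),([-.666,.665,1.883],[633.4,-250.5,134],[.641,-.13,-.756]),
([-.667,.706,1.893],[633.6,-250.6,114.1],[.646,-.13,-.752]),([-.669,.824,1.9],[632.2,-250.9,55.4],[.642,-.129,-.756])]
def W(j,k):
    h,r0,L1,L2,ph,L3,d=k; s=j[1]+j[2]
    r=r0+L1*np.sin(j[1])+L2*np.sin(s+ph); z=h+L1*np.cos(j[1])+L2*np.cos(s+ph)
    return np.array([r*np.cos(j[0])-d*np.sin(j[0]),r*np.sin(j[0])+d*np.cos(j[0]),z])
f=lambda k:np.r_[np.ravel([W(j,k)+k[5]*np.array(z)-p for j,p,z in D]),(k-k0)*.003]
k0=np.array([250,0,400,400,0,285,110.])
S=least_squares(f,k0); K=S.x
def ik(g,lean,head,x0=(0,.8,1.9)):
    zt=np.array([np.sin(lean)*np.cos(head),np.sin(lean)*np.sin(head),-np.cos(lean)])
    t=np.array(g)-3*zt-K[5]*zt
    j=least_squares(lambda q:W(q,K)-t,x0).x; s=j[1]+j[2]
    fw=np.array([np.sin(s)*np.cos(j[0]),np.sin(s)*np.sin(j[0]),np.cos(s)])
    le=np.array([-np.sin(j[0]),np.cos(j[0]),0]); up=np.cross(fw,le)
    a,b=zt@le,zt@up   # up>0: bent upward
    return j.round(3),'j5',round(float(np.arccos(zt@fw)),3),'left,up',round(a,3),round(b,3)
E
python3 - <<'E'
from kin import *
print(K.round(1),np.abs(S.fun).max()); L=np.radians(40)
print('pick',ik([634,-251,41],L,-.2,(-.6,.8,1.9)))
for g in([634,-251,155],[605,-150,155],[605,73,155],[635,73,110],[665,73,72],[525,73,155]): print(g,ik(g,L,.01),ik(g,L,-.2),ik(g,L+.17,.01)[1:])
E
```

```text
[2.764e+02 1.000e+00 5.852e+02 4.076e+02 3.000e-01 2.841e+02 1.107e+02] 0.5555256256333528
pick (array([-0.665,  0.844,  1.891]), 'j5', 0.374, 'left,up', np.float64(0.288), np.float64(0.225))
[634, -251, 155] (array([-0.729,  0.627,  1.831]), 'j5', 0.464, 'left,up', np.float64(0.433), np.float64(-0.115)) (array([-0.665,  0.616,  1.867]), 'j5', 0.293, 'left,up', np.float64(0.288), np.float64(-0.014)) ('j5', 0.588, 'left,up', np.float64(0.541), np.float64(0.123))
[605, -150, 155] (array([-0.597,  0.577,  2.002]), 'j5', 0.378, 'left,up', np.float64(0.367), np.float64(0.039)) (array([-0.516,  0.572,  2.022]), 'j5', 0.237, 'left,up', np.float64(0.2), np.float64(0.123)) ('j5', 0.589, 'left,up', np.float64(0.465), np.float64(0.304))
[605, 73, 155] (array([-0.095,  0.565,  2.053]), 'j5', 0.184, 'left,up', np.float64(0.067), np.float64(0.17)) (array([-0.003,  0.572,  2.024]), 'j5', 0.191, 'left,up', np.float64(-0.126), np.float64(0.141)) ('j5', 0.521, 'left,up', np.float64(0.087), np.float64(0.49))
[635, 73, 110] (array([-0.089,  0.681,  1.999]), 'j5', 0.242, 'left,up', np.float64(0.063), np.float64(0.231)) (array([-0.002,  0.686,  1.971]), 'j5', 0.239, 'left,up', np.float64(-0.126), np.float64(0.2)) ('j5', 0.575, 'left,up', np.float64(0.081), np.float64(0.537))
[665, 73, 72] (array([-0.083,  0.774,  1.931]), 'j5', 0.266, 'left,up', np.float64(0.06), np.float64(0.256)) (array([-0.002,  0.778,  1.904]), 'j5', 0.261, 'left,up', np.float64(-0.126), np.float64(0.225)) ('j5', 0.59, 'left,up', np.float64(0.076), np.float64(0.551))
[525, 73, 155] (array([-0.118,  0.53 ,  2.249]), 'j5', 0.341, 'left,up', np.float64(0.082), np.float64(0.324)) (array([-0.003,  0.534,  2.215]), 'j5', 0.321, 'left,up', np.float64(-0.126), np.float64(0.29)) ('j5', 0.733, 'left,up', np.float64(0.109), np.float64(0.661))
```

The fit is good to 0.6 mm. Lifting, then sweeping sideways over the right panel while turning to the press's heading.

Request:
{"fn": "move_arm", "kwargs": {"twist": [[0, 0, 0], [0, 0, 0], [0, 0, 0], [0, 0, 0], [0, 0, 1.2]], "translation": [[0, 0, 2], [0, 0, 2.5], [0, 0, 2.5], [0, 0, 2.5], [-0.3, 3, 0.9]], "gripper": [1, 1, 1, 1, 1]}}

```text
clock: 10.88
tcp_pos: [630.9, -223.3, 162.3]
tool_rot: [0.083, 0.932, -0.033, 0.351]
ft_force: [0.8, 1.0, -2.5]
opening: 29.4
grasp_force: 30.0
```

Request:
{"fn": "move_arm", "kwargs": {"twist": [[0, 0, 1.2], [0, 0, 1.2], [0, 0, 1.2], [0, 0, 1.2], [0, 0, 1.2]], "translation": [[-0.5, 3.5, 0], [-0.5, 3.5, 0], [-0.5, 3.5, 0], [-0.5, 3.5, 0], [-0.4, 3.5, 0]], "gripper": [1, 1, 1, 1, 1]}}

```text
clock: 11.5
tcp_pos: [605.1, -45.1, 159.8]
tool_rot: [0.034, 0.936, -0.013, 0.35]
ft_force: [0.4, 0.3, -2.5]
opening: 29.3
grasp_force: 30.0
```

Request:
{"fn": "move_arm", "kwargs": {"twist": [[0, 0, 1.2], [0, 0, 1.2], [0, 0, 1.2], [0, 0, 1.2], [0, 0, 0]], "translation": [[-0.2, 3.3, 0], [0, 3.2, 0], [0, 3, 0], [0, 2.5, 0], [0, 0, 0]], "gripper": [1, 1, 1, 1, 1]}}

```text
clock: 12.12
tcp_pos: [603.1, 75.3, 159.8]
tool_rot: [-0.007, 0.937, 0.002, 0.35]
ft_force: [-0.1, 0.1, -2.1]
opening: 29.0
grasp_force: 30.0
```

```bash
python3 - <<'E'
from h import *
s,p,R=st(); print(np.round(s['joints'],3)); im,I=snap('wrist','w4.png')
h=cv2.cvtColor(im,cv2.COLOR_RGB2HSV); m=cv2.inRange(h,(15,110,70),(24,255,255))
n,l,q,c=cv2.connectedComponentsWithStats(m)
for i in range(1,n):
    if q[i,4]>150: print(q[i],c[i],onz(I,*c[i],30).round(1))
print(proj(I,[665,73,30]))
E
```

```text
t 12.12 tcp [603.1  75.3 159.8] grasp [605.1  75.4 157.5] tip [617.6  75.5 143.2] z [ 0.656  0.008 -0.755] y [-0.014  1.    -0.001] open 29.0 gf 30.0 F [-0.1  0.1 -2.1]
[-0.092  0.565  2.061  2.805  0.209  1.82 ]
[ 340    0  145  133 5410] [423.3663586   51.29537893] [566.6 137.5  30. ]
[ 288  122   66   52 1770] [324.28079096 146.22485876] [656.5  77.   30. ]
[608 223  32  47 891] [627.5667789  244.25252525] [857.9 520.9  30. ]
[487 241  50  34 942] [514.6358811  260.69214437] [922.7 387.   30. ]
[249 264  14  54 397] [253.88413098 291.22921914] [1101.2  -59.3   30. ]
[384 264  13  54 387] [391.42894057 291.46770026] [1097.1  223.3   30. ]
[301 307  46   9 187] [323.20320856 310.54010695] [1269.3   85.9   30. ]
[ 177  329  340   21 5476] [357.30241052 340.42914536] [1769.9  226.    30. ]
[319.61749743 152.64707254]
```

View pics/w4.png

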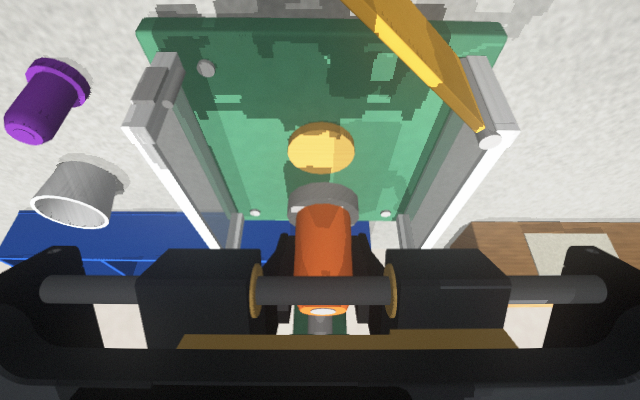

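In the wrist view the die hangs at (323,240), the anvil is at (321,148), base screws are at (255,213), (386,213) and (206,68), and the gate is at upper right. I compute the anvil centre and yaw from these.

```bash
python3 - <<'E'
from kin import *
import cv2
I=arm.camera_info('wrist'); im=cv2.imread('pics/w4.png')
h=cv2.cvtColor(im,cv2.COLOR_BGR2HSV); m=cv2.inRange(h,(15,110,70),(24,255,255)); m[:, :280]=0; m[:,360:]=0; m[:115]=0; m[180:]=0
p=np.argwhere(m)[:,::-1]; hu=cv2.convexHull(p.astype(np.int32))[:,0].astype(float)
# rim points of the top: lower half + sides (side wall spoils the near edge)
q=hu[hu[:,1]>143]; w=np.array([onz(I,*a,30)[:2] for a in q])
c=least_squares(lambda c:np.hypot(*(w-c).T)-30,[665,73]).x; r=np.hypot(*(w-c).T); print('anvil',c,r.round(1))
for s in((255,213),(386,213),(206,68)): print(onz(I,*s,20).round(1))
for s in((137,22),(506,24)): print('front top corner',onz(I,*s,20).round(1))
# foot bottom of the held die -> foot disc mask extents
s,pp,R=st(); print('die bottom pred',proj(I,pp+[2,0,-41.3]))
E
```

```text
anvil [665.88622248  72.8074895 ] [29.3 29.3 29.7 30.  30.2 30.  30.2 30.  30.1 29.8 30.4 30.  29.6 29.3
 29.5]
[792.6  -7.6  20. ]
[789.9 154.8  20. ]
[588.1  -7.6  20. ]
front top corner [555.9 -40.8  20. ]
front top corner [553.9 186.   20. ]
t 12.18 tcp [603.4  74.4 159.8] grasp [605.3  74.5 157.5] tip [617.8  74.6 143.2] z [ 0.656  0.007 -0.755] y [-0.012  1.    -0.001] open 28.9 gf 30.0 F [-0.6 -0.3 -1.1]
die bottom pred [323.37543017 202.67026294]
```

Request:
{"fn": "move_arm", "kwargs": {"twist": [[0, 0, 0], [0, 0, 0], [0, 0, 0], [0, 0, 0], [0, 0, 0]], "translation": [[1.2, -0.1, -1.7], [1.2, -0.1, -1.7], [1.2, 0, -1.7], [1.2, 0, -1.7], [1.2, 0, -1.6]], "gripper": [1, 1, 1, 1, 1]}}

```text
clock: 12.8
tcp_pos: [664.2, 70.3, 75.1]
tool_rot: [-0.005, 0.937, 0.001, 0.35]
ft_force: [-0.3, -0.2, -1.9]
opening: 29.2
grasp_force: 30.0
```

```bash
python3 - <<'E'
from h import *
s,p,R=st(); print(np.round(s['joints'],3)); im,I=snap('wrist','w5.png')
h=cv2.cvtColor(im,cv2.COLOR_RGB2HSV); m=cv2.inRange(h,(4,150,60),(14,255,255)); m[:150]=0;m[320:]=0;m[:,:285]=0;m[:,362:]=0
for v in(230,245,260):
    u=np.where(m[v])[0]; print(v,u.min(),u.max())
for dx in(0,2,4): print(dx,proj(I,p+[dx,0,18.7]),'foot near edge',proj(I,p+[dx-20,0,-41.3]))
E
```

```text
t 12.8 tcp [664.2  70.3  75.1] grasp [666.2  70.3  72.8] tip [678.7  70.4  58.5] z [ 0.656  0.005 -0.755] y [-0.009  1.    -0.001] open 29.2 gf 30.0 F [-0.3 -0.2 -1.9]
[-0.089  0.778  1.939  2.921  0.296  1.707]
230 296 350
245 295 351
260 294 351
0 [323.35966247 309.38340543] foot near edge [323.90258207 180.44606166]
2 [323.30886746 310.3628046 ] foot near edge [323.85074039 182.67337377]
4 [323.25921352 311.32014966] foot near edge [323.79995046 184.85543284]
```

View pics/w5.png

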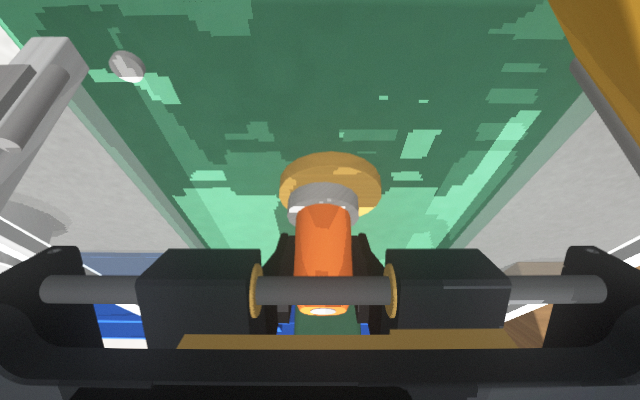

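The die is directly over the anvil (foot 288–358, anvil 280–382), a few mm to the right. I shift it 3.5 mm left and lower it.

Request:
{"fn": "move_arm", "kwargs": {"twist": [[0, 0, 0], [0, 0, 0], [0, 0, 0], [0, 0, 0], [0, 0, 0]], "translation": [[0, 0.35, 0], [0, 0, -0.1], [0, 0, -0.1], [0, 0, -0.1], [0, 0, 0]], "gripper": [1, 1, 1, 1, 1]}}

```text
clock: 13.48
tcp_pos: [663.8, 75.3, 73.3]
tool_rot: [-0.006, 0.936, 0.001, 0.351]
ft_force: [0.3, 0.6, -2.0]
opening: 28.9
grasp_force: 30.0
```

Request:
{"fn": "move_arm", "kwargs": {"twist": [[0, 0, 0], [0, 0, 0], [0, 0, 0], [0, 0, 0], [0, 0, 0]], "translation": [[0, 0, -0.05], [0, 0, -0.05], [0, 0, 0], [0, 0, 0], [0, 0, 0]], "gripper": [1, 1, 1, 1, 1]}}

```text
clock: 14.1
tcp_pos: [663.9, 75.3, 72.1]
tool_rot: [-0.006, 0.936, 0.001, 0.351]
ft_force: [1.1, 0.5, -2.1]
opening: 28.9
grasp_force: 30.0
```

Request:
{"fn": "move_arm", "kwargs": {"twist": [[0, 0, 0], [0, 0, 0], [0, 0, 0], [0, 0, 0], [0, 0, 0]], "translation": [[0, -0.12, 0], [0, 0, -0.05], [0, 0, -0.05], [0, 0, 0], [0, 0, 0]], "gripper": [1, 1, 1, 1, 1]}}

```text
clock: 14.72
tcp_pos: [663.9, 74.1, 71.0]
tool_rot: [-0.006, 0.936, 0.001, 0.351]
ft_force: [0.3, -0.0, -2.3]
opening: 29.0
grasp_force: 30.0
```

```bash
python3 - <<'E'
from h import *
s,p,R=st(); im,I=snap('wrist','w6.png')
h=cv2.cvtColor(im,cv2.COLOR_RGB2HSV); m=cv2.inRange(h,(15,110,70),(24,255,255)); m[:100]=0; m[240:]=0; m[:,:240]=0; m[:,420:]=0
q=np.argwhere(m)[:,::-1]; hu=cv2.convexHull(q.astype(np.int32))[:,0].astype(float)
print(hu[:,0].min(),hu[:,0].max(),hu[:,1].min(),hu[:,1].max())
for c in((664,72),(664,74),(666,74),(668,76)):
    P=np.array([proj(I,[c[0]+30*np.cos(t),c[1]+30*np.sin(t),30]) for t in np.linspace(0,6.28,60)]); Q=np.array([proj(I,[c[0]+30*np.cos(t),c[1]+30*np.sin(t),20]) for t in np.linspace(0,6.28,60)])
    print(c,P.min(0),P.max(0),Q.min(0))
E
```

```text
t 14.72 tcp [663.9  74.1  71. ] grasp [665.9  74.1  68.8] tip [678.4  74.2  54.5] z [ 0.657  0.007 -0.754] y [-0.011  1.    -0.001] open 29.0 gf 30.0 F [ 0.3 -0.  -2.3]
272.0 374.0 158.0 232.0
(664, 72) [266.47640608 169.12672223] [372.8741376  225.46365825] [268.15269362 153.36616826]
(664, 74) [270.06234667 169.16346768] [376.43556341 225.48616209] [271.63380947 153.40349834]
(666, 74) [270.51945328 171.63158357] [375.88196274 226.88697119] [272.06251051 155.95410324]
(668, 76) [274.48648472 174.08246149] [378.83181542 228.28670521] [275.90100255 158.48832433]
```

Request:
{"fn": "move_arm", "kwargs": {"twist": [[0, 0, 0], [0, 0, 0], [0, 0, 0], [0, 0, 0], [0, 0, 0]], "translation": [[0.12, 0, 0], [0, 0, -0.05], [0, 0, -0.05], [0, 0, 0], [0, 0, 0]], "gripper": [1, 1, 1, 1, 1]}}

```text
clock: 15.4
tcp_pos: [665.4, 74.1, 71.0]
tool_rot: [-0.006, 0.936, 0.002, 0.352]
ft_force: [-3.7, -1.3, 3.6]
opening: 29.0
grasp_force: 30.0
```

Contact is felt (+3.6 N from −2.3 N), so I release and back out along the tool axis.

Request:
{"fn": "move_arm", "kwargs": {"twist": [[0, 0, 0], [0, 0, 0], [0, 0, 0], [0, 0, 0], [0, 0, 0]], "translation": [[0, 0, 0], [0, 0, 0], [0, 0, 0], [0, 0, 0], [0, 0, 0]], "gripper": [0.6, 0.4, 0.2, 0, 0]}}

```text
clock: 16.02
tcp_pos: [665.1, 74.1, 69.9]
tool_rot: [-0.006, 0.936, 0.001, 0.351]
ft_force: [-0.7, 0.9, -0.0]
opening: 67.0
grasp_force: 0.0
```

Request:
{"fn": "move_arm", "kwargs": {"twist": [[0, 0, 0], [0, 0, 0], [0, 0, 0], [0, 0, 0], [0, 0, 0]], "translation": [[0, 0, 0], [-0.3, 0, 0.4], [-0.7, 0, 0.8], [-1.5, 0, 1.8], [-2, 0, 2.4]], "gripper": [0, 0, 0, 0, 0]}}

```text
clock: 16.65
tcp_pos: [619.3, 74.1, 124.7]
tool_rot: [-0.006, 0.936, 0.001, 0.351]
ft_force: [1.1, 0.1, -0.1]
opening: 86.7
grasp_force: 0.0
```

```bash
python3 - <<'E'
from h import *
s,p,R=st(); im,I=snap('wrist','w7.png')
h=cv2.cvtColor(im,cv2.COLOR_RGB2HSV); m=cv2.inRange(h,(4,150,60),(14,255,255)); m[:60]=0;m[320:]=0
n,l,q,c=cv2.connectedComponentsWithStats(m)
for i in range(1,n):
    if q[i,4]>300: print(q[i],c[i])
print('top',proj(I,[667,74,90]),'foot',proj(I,[667,74,30]))
E
```

```text
t 16.65 tcp [619.3  74.1 124.7] grasp [621.3  74.1 122.4] tip [633.8  74.2 108.1] z [ 0.657  0.007 -0.754] y [-0.011  1.    -0.001] open 86.7 gf 0.0 F [ 1.1  0.1 -0.1]
[ 301  174   43   77 2669] [322.44136381 210.2772574 ]
top [322.32133804 245.60047512] foot [322.50227013 175.0403872 ]
```

View pics/w7.png

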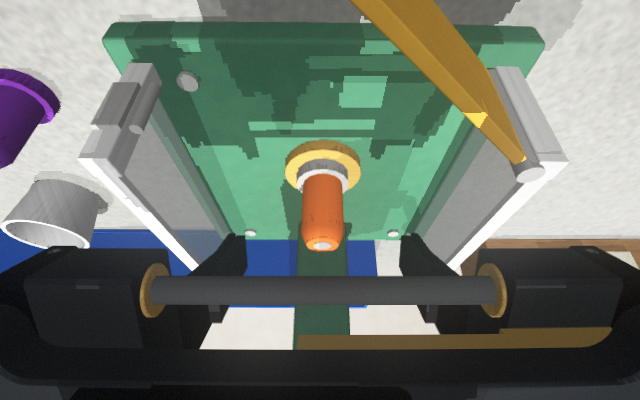

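The die stands upright in the middle of the anvil: foot at (322,175), anvil ring even around it. Next I plan the gate push.

```bash
python3 - <<'E'
from kin import *
H=np.array([581,167.8])
def pushpt(g): return H+135*np.array([-np.sin(g),-np.cos(g)])+25*np.array([-np.cos(g),np.sin(g)])
for g,so in((.71,40),(.71,0),(.35,0),(-.01,0)):
    P=pushpt(g)-so*np.array([np.cos(g),-np.sin(g)]); print('g',g,P.round(1))
    for L in(10,25,40):
        for hd in(-1.,-.7,-.35,0):
            l=np.radians(L); z=np.array([np.sin(l)*np.cos(hd),np.sin(l)*np.sin(hd),-np.cos(l)])
            front=np.array([np.cos(hd)*np.cos(l),np.sin(hd)*np.cos(l),np.sin(l)])*9.5
            tip=np.r_[P,58]-front; r=ik(tip-19*z,l,hd,(-.1,.6,2.2))
            if abs(g-.35)>.1 or hd==-.35: print(L,hd,*r)
E
```

```text
g 0.71 [443.7 107.8]
10 -1.0 [0.119 0.611 2.028] j5 0.452 left,up -0.156 -0.408
10 -0.7 [0.093 0.603 2.071] j5 0.365 left,up -0.124 -0.335
10 -0.35 [0.048 0.596 2.113] j5 0.28 left,up -0.067 -0.268
10 0 [-0.008  0.592  2.138] j5 0.237 left,up 0.001 -0.235
25 -1.0 [0.286 0.669 2.059] j5 0.5 left,up -0.406 -0.256
25 -0.7 [0.24  0.66  2.162] j5 0.352 left,up -0.341 -0.049
25 -0.35 [0.137 0.662 2.267] j5 0.266 left,up -0.198 0.174
25 0 [-0.01   0.671  2.337] j5 0.303 left,up 0.004 0.298
40 -1.0 [0.44  0.776 2.059] j5 0.714 left,up -0.637 -0.151
40 -0.7 [0.393 0.786 2.216] j5 0.644 left,up -0.571 0.186
40 -0.35 [0.247 0.844 2.394] j5 0.779 left,up -0.361 0.603
40 0 [-0.012  0.95   2.535] j5 1.041 left,up 0.008 0.863
g 0.71 [474.   81.7]
10 -1.0 [0.053 0.623 1.978] j5 0.477 left,up -0.151 -0.434
10 -0.7 [0.026 0.613 2.02 ] j5 0.394 left,up -0.115 -0.366
10 -0.35 [-0.018  0.605  2.058] j5 0.318 left,up -0.057 -0.307
10 0 [-0.071  0.601  2.079] j5 0.287 left,up 0.012 -0.283
25 -1.0 [0.209 0.674 2.024] j5 0.489 left,up -0.395 -0.254
25 -0.7 [0.157 0.662 2.124] j5 0.33 left,up -0.32 -0.056
25 
[... 578 characters left out ...]
.049  0.67   1.801] j5 0.584 left,up -0.141 -0.533
10 -0.7 [-0.075  0.658  1.841] j5 0.51 left,up -0.102 -0.477
10 -0.35 [-0.115  0.649  1.874] j5 0.45 left,up -0.04 -0.433
10 0 [-0.16   0.645  1.889] j5 0.436 left,up 0.028 -0.422
25 -1.0 [0.078 0.703 1.874] j5 0.51 left,up -0.372 -0.316
25 -0.7 [0.024 0.683 1.968] j5 0.322 left,up -0.28 -0.147
25 -0.35 [-0.073  0.67   2.051] j5 0.116 left,up -0.116 0.001
25 0 [-0.189  0.665  2.087] j5 0.089 left,up 0.079 0.04
40 -1.0 [0.201 0.788 1.916] j5 0.656 left,up -0.599 -0.114
40 -0.7 [0.13  0.776 2.063] j5 0.535 left,up -0.474 0.186
40 -0.35 [-0.023  0.784  2.201] j5 0.551 left,up -0.207 0.481
40 0 [-0.226  0.796  2.266] j5 0.621 left,up 0.144 0.564
```

Request:
{"fn": "move_arm", "kwargs": {"twist": [[0, 0, 0], [0, 0, -6], [0, 0, -6], [0, 0, -6], [0, 0, -6]], "translation": [[-2.5, 0.4, 1], [-3.5, 0.8, 1], [-3.5, 0.8, 0.5], [-3.5, 0.8, 0], [-3.5, 0.8, 0]], "gripper": [0, 0, 0.5, 1, 1]}}

```text
clock: 17.32
tcp_pos: [470.5, 108.0, 146.8]
tool_rot: [0.17, 0.92, -0.063, 0.347]
ft_force: [0.5, 0.8, -0.4]
opening: 64.5
grasp_force: 0.0
```

Request:
{"fn": "move_arm", "kwargs": {"twist": [[0, 0, -4.5], [0, 0, 0], [0, 0, 0], [0, 0, 0], [0, 0, 0]], "translation": [[-3, 0.8, 0], [0, 0, 0], [0, 0, 0], [0, 0, 0], [0, 0, 0]], "gripper": [1, 1, 1, 1, 1]}}

```text
clock: 17.95
tcp_pos: [442.6, 115.7, 146.4]
tool_rot: [0.205, 0.913, -0.076, 0.345]
ft_force: [0.6, 0.2, 0.5]
opening: 14.9
grasp_force: 0.0
```

```bash
python3 - <<'E'
from h import *
s,p,R=st(); print(np.round(s['joints'],3)); im,I=snap('wrist','w8.png')
E
```

```text
t 17.95 tcp [442.6 115.7 146.4] grasp [444.4 114.8 144.2] tip [455.8 109.5 129.9] z [ 0.598 -0.28  -0.751] y [0.427 0.904 0.003] open 14.9 gf 0.0 F [0.6 0.2 0.5]
[0.283 0.576 2.291 4.15  0.541 1.221]
```

Request:
{"fn": "move_arm", "kwargs": {"twist": [[0, 0, 0], [0, 0, 0], [0, 0, 0], [0, 0, 0], [0, 0, 0]], "translation": [[-0.8, 0.3, -1.5], [0, 0, -2], [0, 0, -2], [0, 0, -1.5], [0, 0, -0.8]], "gripper": [1, 1, 1, 1, 1]}}

```text
clock: 18.62
tcp_pos: [434.1, 119.0, 67.4]
tool_rot: [0.205, 0.913, -0.076, 0.344]
ft_force: [-0.4, 0.9, -0.3]
opening: 0.3
grasp_force: 0.0
```

```bash
cat > push.py <<'E'
from h import *
H=np.array([581,167.8]); s,p,R=st(); print(np.round(s['joints'],3))
z=R[:,2]; hd=np.arctan2(z[1],z[0]); l=np.arcsin(np.hypot(z[0],z[1]))
def tcp(g,hd,press=0):
    P=H+135*np.array([-np.sin(g),-np.cos(g)])+(25-press)*np.array([-np.cos(g),np.sin(g)])
    zz=np.array([np.sin(l)*np.cos(hd),np.sin(l)*np.sin(hd),-np.cos(l)])
    fr=np.array([np.cos(hd)*np.cos(l),np.sin(hd)*np.cos(l),np.sin(l)])*9.5
    return np.r_[P,58]-fr-22*zz
print('hd',round(hd,3),'lean',round(np.degrees(l),1))
prev=p
for g in(.71,.6,.5,.4,.3,.2,.12,.05,-.01,-.03):
    h=max(-.9*g,hd) if g>.4 else -.9*g
    t=tcp(g,h); print(g,'head',round(h,3),'tcp',t.round(1),'step cm',((t-prev)/10).round(2)); prev=t
E
python3 push.py
```

```text
t 18.62 tcp [434.1 119.   67.4] grasp [435.9 118.1  65.2] tip [447.2 112.8  50.9] z [ 0.597 -0.28  -0.752] y [0.426 0.905 0.002] open 0.3 gf 0.0 F [-0.4  0.9 -0.3]
[0.3   0.834 2.333 3.861 0.739 1.599]
hd -0.438 lean 41.3
0.71 head -0.438 tcp [454.4  90.9  68.3] step cm [ 2.03 -2.81  0.09]
0.6 head -0.438 tcp [464.5  79.7  68.3] step cm [ 1.01 -1.12  0.  ]
0.5 head -0.438 tcp [474.7  70.5  68.3] step cm [ 1.02 -0.92  0.  ]
0.4 head -0.36 tcp [485.1  60.8  68.3] step cm [ 1.04 -0.97  0.  ]
0.3 head -0.27 tcp [496.4  52.   68.3] step cm [ 1.12 -0.88  0.  ]
0.2 head -0.18 tcp [508.4  44.3  68.3] step cm [ 1.2  -0.77  0.  ]
0.12 head -0.108 tcp [518.5  39.1  68.3] step cm [ 1.01 -0.52  0.  ]
0.05 head -0.045 tcp [527.7  35.2  68.3] step cm [ 0.92 -0.39  0.  ]
-0.01 head 0.009 tcp [535.7  32.4  68.3] step cm [ 0.8  -0.28  0.  ]
-0.03 head 0.027 tcp [538.4  31.5  68.3] step cm [ 0.27 -0.08  0.  ]
```

Request:
{"fn": "move_arm", "kwargs": {"twist": [[0, 0, 0], [0, 0, 0], [0, 0, 0], [0, 0, 0], [0, 0, 0]], "translation": [[0.7, -1, 0], [0.7, -1, 0], [0.6, -0.8, 0.1], [0.5, -0.55, 0], [0.5, -0.55, 0]], "gripper": [1, 1, 1, 1, 1]}}

```text
clock: 19.25
tcp_pos: [464.3, 79.7, 69.7]
tool_rot: [0.205, 0.913, -0.076, 0.345]
ft_force: [0.0, 0.9, -0.4]
opening: 0.6
grasp_force: 0.3
```

Request:
{"fn": "move_arm", "kwargs": {"twist": [[0, 0, 0], [0, 0, 0], [0, 0, 2.2], [0, 0, 2.3], [0, 0, 2.5]], "translation": [[0.5, -0.45, 0], [0.5, -0.45, 0], [0.5, -0.5, 0], [0.5, -0.5, 0], [0.55, -0.45, 0]], "gripper": [1, 1, 1, 1, 1]}}

```text
clock: 19.88
tcp_pos: [489.6, 56.8, 69.2]
tool_rot: [0.147, 0.924, -0.054, 0.348]
ft_force: [0.2, -0.2, 0.3]
opening: 0.6
grasp_force: 0.2
```

Request:
{"fn": "move_arm", "kwargs": {"twist": [[0, 0, 2.6], [0, 0, 2.6], [0, 0, 2.6], [0, 0, 2], [0, 0, 0]], "translation": [[0.55, -0.45, 0], [0.6, -0.4, 0], [0.6, -0.4, 0], [0.5, -0.25, 0], [0, 0, 0]], "gripper": [1, 1, 1, 1, 1]}}

```text
clock: 20.5
tcp_pos: [512.4, 41.0, 69.4]
tool_rot: [0.07, 0.933, -0.025, 0.352]
ft_force: [0.1, -0.7, 0.2]
opening: 0.3
grasp_force: 0.0
```

```bash
python3 push.py; python3 - <<'E'
from h import *
im,I=snap('side','s2.png'); c=im[120:260,240:400]; cv2.imwrite('pics/s2c.png',cv2.resize(c,None,fx=4,fy=4,interpolation=cv2.INTER_CUBIC)[:,:,::-1])
E
```

```text
t 20.5 tcp [512.4  41.   69.4] grasp [514.4  40.7  67.1] tip [526.8  38.9  52.9] z [ 0.654 -0.095 -0.751] y [0.147 0.989 0.002] open 0.3 gf 0.0 F [ 0.1 -0.7  0.2]
[-0.134  0.825  2.323  3.153  0.729  1.575]
hd -0.145 lean 41.3
0.71 head -0.145 tcp [452.6  84.8  68.2] step cm [-5.98  4.39 -0.12]
0.6 head -0.145 tcp [462.7  73.6  68.2] step cm [ 1.01 -1.12  0.  ]
0.5 head -0.145 tcp [472.9  64.4  68.2] step cm [ 1.02 -0.92  0.  ]
0.4 head -0.36 tcp [485.1  60.8  68.2] step cm [ 1.22 -0.36  0.  ]
0.3 head -0.27 tcp [496.3  52.   68.2] step cm [ 1.12 -0.88  0.  ]
0.2 head -0.18 tcp [508.4  44.3  68.2] step cm [ 1.2  -0.77  0.  ]
0.12 head -0.108 tcp [518.5  39.1  68.2] step cm [ 1.01 -0.52  0.  ]
0.05 head -0.045 tcp [527.6  35.2  68.2] step cm [ 0.92 -0.39  0.  ]
-0.01 head 0.009 tcp [535.7  32.4  68.2] step cm [ 0.8  -0.28  0.  ]
-0.03 head 0.027 tcp [538.4  31.5  68.2] step cm [ 0.27 -0.08  0.  ]
```

Request:
{"fn": "move_arm", "kwargs": {"twist": [[0, 0, 1.4], [0, 0, 1.4], [0, 0, 1.4], [0, 0, 1.4], [0, 0, 0]], "translation": [[0.4, -0.18, 0], [0.4, -0.16, 0], [0.4, -0.14, 0], [0.3, -0.1, 0], [0, 0, 0]], "gripper": [1, 1, 1, 1, 1]}}

```text
clock: 21.18
tcp_pos: [524.0, 36.6, 68.8]
tool_rot: [0.024, 0.936, -0.007, 0.35]
ft_force: [-5.7, 0.2, 3.0]
opening: 0.4
grasp_force: 2.7
```

Request:
{"fn": "move_arm", "kwargs": {"twist": [[0, 0, 0.6], [0, 0, 0.6], [0, 0, 0.6], [0, 0, 0], [0, 0, 0]], "translation": [[0.2, -0.07, 0], [0.2, -0.07, 0], [0.2, -0.07, 0], [0.2, -0.06, 0], [0, 0, 0]], "gripper": [1, 1, 1, 1, 1]}}

```text
clock: 21.8
tcp_pos: [532.5, 34.1, 68.9]
tool_rot: [0.009, 0.937, -0.002, 0.351]
ft_force: [0.2, 0.3, 0.0]
opening: 0.2
grasp_force: 0.0
```

The force rose on the strike and then dropped, which looks like the snap. I push gently on to feel the stop.

Request:
{"fn": "move_arm", "kwargs": {"twist": [[0, 0, 0], [0, 0, 0], [0, 0, 0], [0, 0, 0], [0, 0, 0]], "translation": [[0.1, 0, 0], [0.1, 0, 0], [0, 0, 0], [0, 0, 0], [0, 0, 0]], "gripper": [1, 1, 1, 1, 1]}}

```text
clock: 22.42
tcp_pos: [535.3, 33.9, 69.0]
tool_rot: [0.008, 0.936, -0.002, 0.351]
ft_force: [-5.1, 0.8, 3.1]
opening: 0.7
grasp_force: 2.7
```

Request:
{"fn": "move_arm", "kwargs": {"twist": [[0, 0, 0], [0, 0, 0], [0, 0, 0], [0, 0, 0], [0, 0, 0]], "translation": [[0.1, 0, 0], [0.1, 0, 0], [0, 0, 0], [0, 0, 0], [0, 0, 0]], "gripper": [1, 1, 1, 1, 1]}}

```text
clock: 23.05
tcp_pos: [535.6, 34.0, 68.8]
tool_rot: [0.009, 0.937, -0.001, 0.35]
ft_force: [-10.0, -1.1, 6.3]
opening: 0.4
grasp_force: 4.8
```

Request:
{"fn": "move_arm", "kwargs": {"twist": [[0, 0, 0], [0, 0, 0], [0, 0, 0], [0, 0, 0], [0, 0, 0]], "translation": [[0.1, 0, 0], [0.1, 0, 0], [0.1, 0, 0], [0, 0, 0], [0, 0, 0]], "gripper": [1, 1, 1, 1, 1]}}

```text
clock: 23.68
tcp_pos: [535.9, 34.1, 68.5]
tool_rot: [0.01, 0.938, -0.001, 0.347]
ft_force: [-16.4, -2.0, 11.5]
opening: 0.3
grasp_force: 8.1
```

It is firm at the stop, with 16 N and no motion. I back off and check with a last look.

Request:
{"fn": "move_arm", "kwargs": {"twist": [[0, 0, 0], [0, 0, 0], [0, 0, 0], [0, 0, 0], [0, 0, 0]], "translation": [[-0.6, 0, 0], [-1.5, 0, 0.5], [-2, 0, 2], [-1, 0, 3], [0, 0, 3]], "gripper": [1, 1, 1, 1, 1]}}

```text
clock: 24.3
tcp_pos: [490.7, 33.2, 154.6]
tool_rot: [0.009, 0.936, -0.002, 0.352]
ft_force: [-0.3, -0.3, -0.1]
opening: 0.5
grasp_force: 0.0
```

Request:
{"fn": "move_arm", "kwargs": {"twist": [[0, 0, 0], [0, 0, 0], [0, 0, 0], [0, 0, 0], [0, 0, 0]], "translation": [[0, 0, 2], [0, 0, 2], [0, 0, 0], [0, 0, 0], [0, 0, 0]], "gripper": [1, 1, 1, 1, 1]}}

```text
clock: 24.92
tcp_pos: [490.6, 33.3, 193.3]
tool_rot: [0.009, 0.936, -0.002, 0.352]
ft_force: [-0.2, 0.6, 0.2]
opening: 0.2
grasp_force: 0.0
```

```bash
python3 - <<'E'
from h import *
st(); a,_=snap('side'); w,I=snap('wrist'); t,_=snap('top')
A=cv2.resize(a[130:260,250:400],(400,347),interpolation=cv2.INTER_CUBIC); B=cv2.resize(t[90:230,235:345],(400,509))[:347]
W=cv2.resize(w[:260],(800,325))[:250]
cv2.imwrite('pics/end.png',np.vstack([np.hstack([A,B]),W])[:,:,::-1])
E
```

```text
t 24.93 tcp [490.6  33.3 193.3] grasp [492.6  33.3 191.1] tip [505.1  33.1 176.8] z [ 0.659 -0.009 -0.752] y [0.017 1.    0.003] open 0.2 gf 0.0 F [-0.2  0.6  0.2]
```

View pics/end.png

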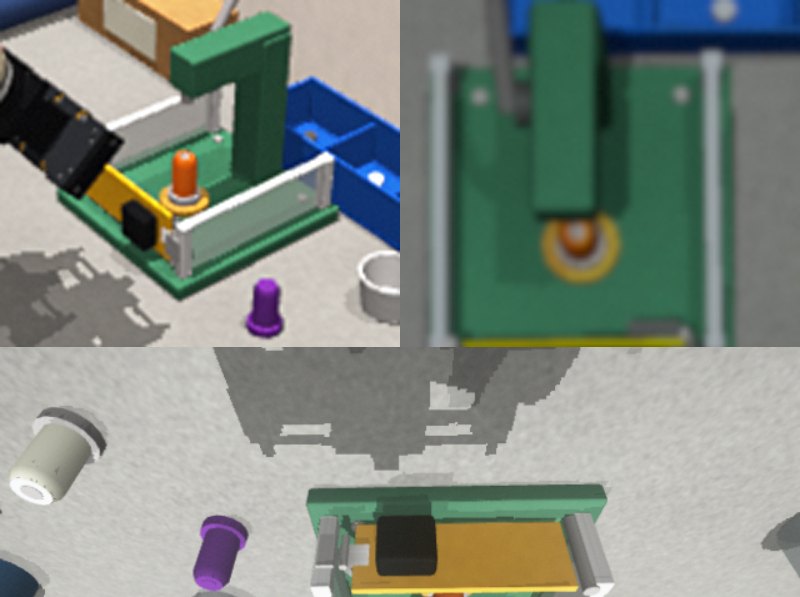

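The gate is fully shut between the posts, with the tongue out behind the strike at (355,555) in the wrist part. The die stands centred on the anvil, at (185,180) in the side part and (580,245) in the top part.

```bash
python3 -c "
from station import arm
print(arm.job_done())"
```

```text
the job is handed in; nothing more can be done
None
```

The job is handed in: the orange die stands upright in the middle of the anvil, released, and the gate looks shut and latched, with nothing else on the bench disturbed that I could see.

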